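# Find the cupboard door that binds

## Robot

A 7-joint arm with a two-finger parallel gripper is mounted at the origin on a cart in front of the work surface, level with it; the furniture and walls round the work are solid. World frame = base frame: x ahead of the robot, y to its left, z up, the work surface at z = 0. Lengths are in mm, angles in rad, forces in N, time in s.
With the tool pointing down it reaches from about 350 to 900 mm from the base axis. Payload 19.9 kg.
Tool frame: the origin (TCP) lies at the very end of the fingers, on their centre line; the grasp point (between the pads) lies 19 mm behind it (ctrl.grip_point_offset is the distance from the TCP to the grasp point, in mm); z points along the fingers, y is the line along which they close (so a half turn about z gives the same grasp; the last joint's range is limited). The gripper opens to 94 mm and grips with 3 to 60 N. Pads are 16 mm wide; open, the fingers measure 119 mm over their backs; the gripper's body (75 mm by 177 mm) begins 78 mm behind the grasp point.
Start: joints at [1.268, 0.417, -0.01, 1.614, 0.005, 1.111, -0.053], TCP at [161.153, -603.845, 205.425] pointing down, gripper open.
Joint ranges: [-2.81, 2.81], [-0.39, 2.02], [-1.27, 1.25], [0.06, 2.57], [-1.19, 4.33], [0.19, 2], [-2.82, 2.82]. Speed limits (rad/s): [1.89, 1.89, 2.39, 2.39, 3.01, 3.01, 3.01].

## Interface

Orientations are given as [roll, pitch, yaw] about the fixed x, y, z axes, in that order (R = Rz(yaw) Ry(pitch) Rx(roll)).
In Python, from cell import ctrl gives the robot as it stands.
- The arm moves only by the tool play_rows, never from a script. Its argument "moves" is a list that holds one entry, the list of rows, each a list of 7 numbers: the closure, from 0 (fully open) to 1 (shut), then the shift along the tool's x, y, z scaled (see below), then the turn, a rotation vector about the tool's x, y, z scaled (see below). A call has 1 to 20 rows; each row is the pose to reach, as a shift and turn from the pose commanded when the call began, along the tool's axes at that moment, turning the shorter way round; what a row does not reach only later rows make up. The controller multiplies each number of a shift by 250 mm and each number of a turn by 180 degrees. A row lasts 1/12 s, in which the tool goes at most 41.7 mm and 7.16 degrees, less where a joint would pass 70% of its speed; a pose out of reach is approached as far as the arm can. A call with a number of a shift or a turn outside -1 to 1 is refused whole. A call with a gripper value outside its range is refused whole. The fingers move at their own pace and stop on an object; the grip force is fixed at half the most. Time passes only in rows, so rows that repeat a pose let the fingers close. It gives the time, the measured TCP pose, the force, the opening and the grip force at its end, in the units of the state.
- ctrl.get_state(): the state, without advancing time (a new reading comes with each control period).
- ctrl.capture(name): name is "side" or "top"; returns (picture, depth): 480x640x3 uint8, blue, green, red; 480x640 float32, mm along the optical axis (not along the pixel's ray), 0 where there is no reading.
- ctrl.calibration(name): a dict with "fx", "fy", "cx", "cy" (pixels), "R" (3x3) and "t" (3): a world point X has camera coordinates R X + t. Camera axes: x right, y down, z forward; pixel columns grow to the right and rows downward; lengths in mm; the calibration is good to about 2 mm. A picture is of the moment at which its call begins. calibration takes no time and is no camera call.
- ctrl.job_done(): hands the job in; it is judged then, once.
The state is a dict: "time_s": time; "joint_pos": joint angles; "dq": joint speeds; "joint_torque": joint torques, N m; "eef_pos": TCP position; "tcp_rot": TCP orientation; "contact_force": force on the tool from outside, world axes, zero at the start; "torque": the same for the moment, N m; "opening": finger opening in mm; "grip_force": force on a finger pad.
Only numpy, scipy, OpenCV 4.12 (cv2) and the standard library are available. Lean on these libraries where they do the work, as an engineer would, in place of code of your own. Each camera call takes 0.05 s, during which the arm holds its last target. There are 200 camera calls.

## Task

The hinges of this little two-door spice cupboard were refitted and one door now binds part way through its swing, while the other swings freely right round. Swing each door open gently by its peg and feel which is which; when you meet the bind, stop, pull lightly against it for a moment to be sure, and do not force it. Leave the binding door fully shut and the free door standing wide open, let go of both, and do not disturb the jam jar, tin, lemon and garlic nearby.

Things in the scene. Friction and masses are not known exactly. Their poses are not given: they have to be found in the camera images.
- cupboard: Wooden countertop cupboard, 400 wide x 139 deep x 200 high (mm), fixed. Origin on the worktop at the middle of its front opening; x points into the cupboard (away from the robot), y to its left end, z up. Two white doors at its front meet in the middle and swing out towards the robot. One of them, not always the same one, binds; this cannot be seen.
- hinge_posts: The two wooden posts, 42 wide, at the cupboard's ends, holding the hinges and their concealed works; origin and axes as the cupboard's, fixed. A bind acts between door and posts, 90 mm from the hinge axis: 1.26 N there per newton pulled on the peg. It begins at an opening of 0.4 to 1.05 rad; from there the pull on the peg rises by about 1 N per mm of its travel. Over 12 N is forcing it.
- door_left (a joint): Opening angle of the left (+y) door, rad: 0 = shut against its stop, 1.75 = stopped wide open; seen from above it opens clockwise. Door 146 wide x 172 high, about 0.45 kg; it stays where it is left, and 1 to 1.5 N on the peg moves it where it is free. Starts between 0 and 0.2.
- door_right (a joint): Opening angle of the right (-y) door, rad, otherwise like the left; seen from above it opens anticlockwise.
- peg_left (a point): Grip point on the left door's pull: an upright round steel peg, diameter 12, held 45 mm in front of the door face by an arm (diameter 10). The point is on the peg's axis, 196 mm above the worktop, 21 below the peg's top and 36 above the arm's axis; 100 mm along the door from the hinge axis and 54 in front of it. The round peg can turn between gripper pads as the door swings.
- peg_right (a point): The same on the right door; the two pegs are 104 mm apart when both doors are shut.
- hinge_left (a point): Point on the left door's upright hinge axis (at the door's outer edge), 196 mm above the worktop.
- hinge_right (a point): Point on the right door's upright hinge axis, 196 mm above the worktop.
- jam: Pink jam jar with a yellow lid, 66 diameter x 100 high, standing in front of the cupboard; origin at its underside. Leave alone.
- tin: Red food tin, 75 diameter x 110 high, standing beside the right end of the cupboard; origin at its underside. Leave alone.
- lemon: Yellow lemon, 71 x 53 x 51, lying beside the left end of the cupboard; origin at its underside. Leave alone.
- garlic_bulb: Pale garlic bulb, 60 diameter x 59 high, lying to the right; origin at its underside. Leave alone.

How it is judged (in metres and radians):
On the way:
1. the binding door has been swung open as far as its bind and drawn lightly against it (about 2 N on the peg) (contact force between any of door_left, door_right and hinge_posts above 2.5 N), for 0.2 s.
At the end, for the whole second after the job is handed in: The door that binds is shut (within 0.06 rad) and the free door stands open by more than 1.3 rad (75 degrees); neither bears on its bind (((value of joint door_left below 0.06 rad and value of joint door_right above 1.3 rad) or (value of joint door_right below 0.06 rad and value of joint door_left above 1.3 rad)) and contact force between each of door_left, door_right and hinge_posts below 1 N); the robot touches nothing.
It fails at once if a door forced against its bind (more than about 14 N on the peg, 18 N in the hinge works) (contact force between any of door_left, door_right and hinge_posts above 18 N).
It fails at once if the jam jar, tin, lemon or garlic shifted by more than 25 mm (distance of any of jam, tin, lemon, garlic_bulb from where it was at the start of the episode above 0.025 m).
It also fails if it takes over 72 s, if anything falls off the work surface, if the arm or the gripper's body presses on something with over 40 N, if the wrist force passes 120 N, or if a joint passes its speed limit or range.

## Working session

There is one attempt and no reset: what is moved stays moved. The work goes in short steps, Python scripts to look and compute and a tool call to move; the robot and the scene stay as the last step left them, time stands still between calls to the robot, and variables do not carry over. Pictures are saved under pics/ and viewed, at most 10 in all, crops included, and the job is handed in when it is done.

Besides the shell and the picture viewer there is one more tool, called after "Call:" by a JSON object that holds its "name" and its "arguments". play_rows: Moves the arm, as the interface text tells. Shifts and turns lie within -1 to 1; 1 stands for 250 mm of shift or 180 degrees of turn. Its arguments: {"type":"object","properties":{"moves":{"type":"array","items":{"type":"array","items":{"type":"array","items":{"type":"number"}}}}},"required":["moves"]}

```bash
mkdir -p pics; ls; python3 - <<'E'
from cell import ctrl
import cv2,numpy as np
for n in("top","side"):
    p,d=ctrl.capture(n); cv2.imwrite(f"pics/{n}0.png",p); np.savez(f"{n}0.npz",p=p,d=d)
    c=ctrl.calibration(n); print(n,c)
print(ctrl.get_state())
E
```

```text
pics
top {'fx': 579.5975941408575, 'fy': 579.5975941408575, 'cx': 328.1736361969505, 'cy': 233.98919826200404, 'R': array([[-0.13360648, -0.99103022, -0.00290127],
       [-0.96393745,  0.13063273, -0.23186136],
       [ 0.23016061, -0.02818153, -0.97274452]]), 't': array([  -3.77318417,  531.39318942, 1100.9080203 ])}
side {'fx': 562.4839864887276, 'fy': 562.4839864887276, 'cx': 324.17597593996544, 'cy': 239.1405421000018, 'R': array([[-0.66311117, -0.74851554,  0.00284078],
       [-0.39350063,  0.3453694 , -0.85198429],
       [ 0.63674236, -0.56607814, -0.52355964]]), 't': array([257.50093039, 342.45207516, 944.81141847])}
{'time_s': 0.1, 'joint_pos': array([ 1.26852109,  0.41793009, -0.01029367,  1.61408508,  0.00470985,
        1.11070266, -0.05299657]), 'dq': array([ 2.09284977e-04, -1.56758212e-03,  2.44306146e-03, -1.77956524e-03,
       -9.13404629e-05, -7.32279645e-05,  3.93550797e-04]), 'joint_torque': array([ 1.63254743e-03, -8.52585196e+01,  6.40042406e-01, -4.26692963e+01,
       -4.89712029e-02,  1.64928037e-02,  7.48684306e-05]), 'eef_pos': array([ 161.04006096, -603.55606251,  204.8901687 ]), 'tcp_rot': array([-3.14049512e+00,  9.82144286e-05,  2.60782437e-01]), 'contact_force': array([-0.25603457, -0.21776539,  0.20793884]), 'torque': array([0.01370996, 0.00451923, 0.02412012]), 'grip_force': 0.0, 'opening': 93.964845224512}
```

View pics/top0.png

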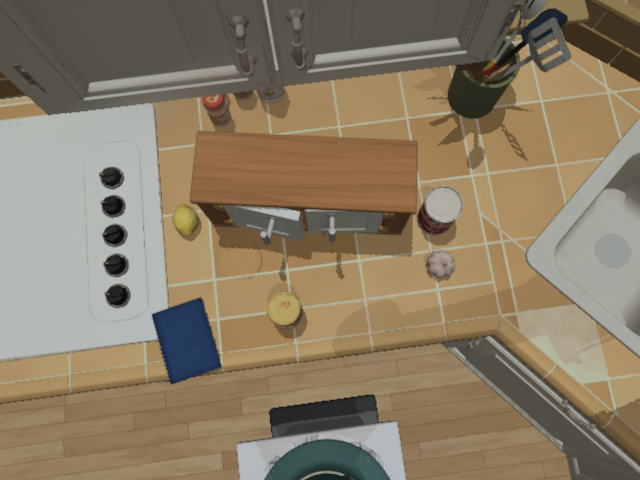

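View pics/side0.png

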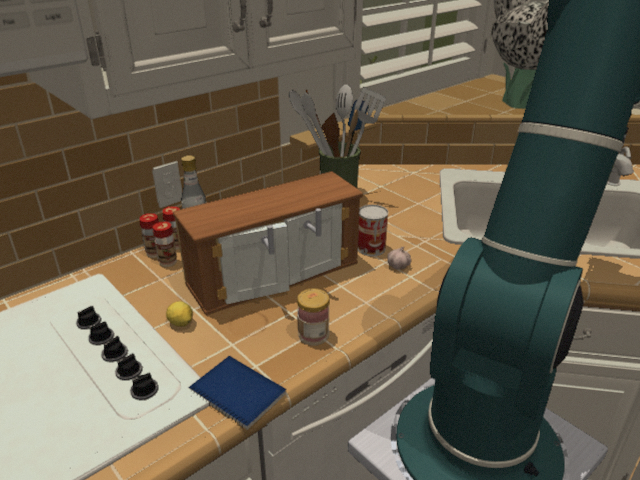

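The top view shows the cupboard roof (190–418, 130–210), the left peg at about (268,232) and right peg at (332,225), the jar at (284,310), tin (440,208), lemon (185,220) and garlic (440,264). In the side view the left door looks slightly ajar.

```bash
cat > h.py <<'E'
import numpy as np,cv2
from cell import ctrl
def world(n,d):
    c=ctrl.calibration(n); v,u=np.mgrid[:480,:640]
    P=np.stack([(u-c["cx"])/c["fx"]*d,(v-c["cy"])/c["fy"]*d,d],-1)
    return (P-c["t"])@c["R"]   # R^T(P-t)
E
python3 - <<'E'
from h import *
z=np.load("top0.npz");d=z["d"];W=world("top",d)
m=(d>0)&(abs(W[...,2]-200)<8); m[:120]=0;m[260:]=0;m[:,:180]=0;m[:,430:]=0
n,l,s,c=cv2.connectedComponentsWithStats(m.astype('uint8'))
i=1+np.argmax(s[1:,4]); print(s[i]);P=W[l==i]
r=cv2.minAreaRect(P[:,:2].astype('float32'));print("roof",r,cv2.boxPoints(r),np.median(P[:,2]))
# pegs
for (a,b,u0,u1) in ((215,250,255,280),(210,245,322,342)):
    Q=W[a:b,u0:u1].reshape(-1,3); Q=Q[(Q[:,2]>205)&(Q[:,2]<230)]; print("peg",len(Q),Q.mean(0) if len(Q) else 0,Q.min(0) if len(Q) else 0,Q.max(0) if len(Q) else 0)
for nm,(a,b,u0,u1,h) in dict(jam=(285,335,262,305,90),tin=(180,240,415,465,100),lemon=(200,240,170,200,30),garlic=(245,280,425,457,25)).items():
    Q=W[a:b,u0:u1].reshape(-1,3);Q=Q[(Q[:,2]>h)&(Q[:,2]<125)];print(nm,len(Q),np.round((Q.min(0)+Q.max(0))/2),np.round(Q.max(0)))
E
```

```text
[  190   130   228    84 16311]
roof ((617.6641845703125, -44.19267272949219), (408.78375244140625, 140.8399200439453), 79.46784210205078) [[ 511.07034 -232.26917]
 [ 649.53754 -258.01294]
 [ 724.25806  143.88382]
 [ 585.79083  169.6276 ]] 199.99308038857126
peg 43 [504.64868479  40.15327402 214.7929536 ] [499.97713202  35.00968554 205.74103736] [510.60674029  46.29347726 220.84418498]
peg 42 [494.27393921 -78.11665944 215.88189898] [488.72691169 -83.40103234 207.94159262] [500.27047223 -72.46577195 220.59861926]
jam 917 [388.  29.  98.] [420.  61. 106.]
tin 1142 [ 546. -305.  107.] [ 584. -268.  114.]
lemon 554 [606. 215.  43.] [639. 241.  55.]
garlic 574 [ 443. -297.   43.] [ 472. -269.   62.]
```

Call:
{"name": "play_rows", "arguments": {"moves": [[[0, 0, 0, -0.24, 0, 0, 0], [0, 0.3, -0.28, -0.24, 0, 0, 0.07], [0, 0.9, -0.84, -0.24, 0, 0, 0.1416], [0, 0.9, -0.84, -0.24, 0, 0, 0.1416], [0, 0.9, -0.84, -0.24, 0, 0, 0.1416], [0, 0.9, -0.84, -0.24, 0, 0, 0.1416], [0, 0.9, -0.84, -0.24, 0, 0, 0.1416], [0, 0.9, -0.84, -0.24, 0, 0, 0.1416], [0, 0.9, -0.84, -0.24, 0, 0, 0.1416], [0, 0.9, -0.84, -0.24, 0, 0, 0.1416], [0, 0.9, -0.84, -0.24, 0, 0, 0.1416], [0, 0.9, -0.84, -0.24, 0, 0, 0.1416], [0, 0.9, -0.84, -0.24, 0, 0, 0.1416]]]}}

```text
time_s: 1.18
eef_pos: [323.7, -343.8, 265.2]
tcp_rot: [-3.141, 0.0, -0.186]
contact_force: [0.1, 0.4, 0.7]
opening: 94.1
grip_force: 0.0
```

```bash
cat >> h.py <<'E'
YAW=-0.1838; X=np.array([np.cos(YAW),np.sin(YAW)]); Y=np.array([-X[1],X[0]])
H=dict(left=np.array([590.8,114.8]),right=np.array([535.2,-184.0]))
def peg(side,th):
    s=1 if side=="right" else -1; c,n=np.cos(th),np.sin(th)
    return H[side]+(-54*c-100*n)*X+s*(-54*n+100*c)*Y
def shift(p,z=None):
    "scaled tool shift to world xy (z) from the measured pose"
    st=ctrl.get_state(); e=np.array(st["eef_pos"]); y=st["tcp_rot"][2]
    d=np.array(p)-e[:2]; tx=np.array([np.cos(y),np.sin(y)])
    return np.round([d@tx/250,(d@np.array([tx[1],-tx[0]]))/250,((e[2]-z) if z else 0)/250],3)
E
python3 - <<'E'
from h import *
s=ctrl.get_state();print(s["time_s"],s["eef_pos"],s["tcp_rot"],s["contact_force"])
print(peg("right",.06),peg("left",.18)); print(shift([494.3,-78.1],178))
E
```

```text
1.1833 [ 323.67524371 -343.80579649  265.20987005] [-3.14143704e+00  4.99490269e-04 -1.85731386e-01] [0.12453406 0.43756117 0.66576241]
[493.9616863  -78.09720739] [504.75141398  40.55957405]
[ 0.474 -1.171  0.349]
```

Call:
{"name": "play_rows", "arguments": {"moves": [[[0, 0.474, -1, 0, 0, 0, 0], [0, 0.474, -1, 0, 0, 0, 0], [0, 0.474, -1, 0, 0, 0, 0], [0, 0.474, -1, 0, 0, 0, 0], [0, 0.474, -1, 0, 0, 0, 0], [0, 0.474, -1, 0, 0, 0, 0], [0, 0.474, -1, 0, 0, 0, 0], [0, 0.474, -1, 0, 0, 0, 0], [0, 0.474, -1, 0, 0, 0, 0], [0, 0.474, -1, 0, 0, 0, 0]]]}}

```text
time_s: 2.02
eef_pos: [486.2, -120.2, 265.1]
tcp_rot: [3.142, 0.001, -0.186]
contact_force: [-0.7, -0.8, -0.7]
opening: 94.1
grip_force: 0.0
```

Call:
{"name": "play_rows", "arguments": {"moves": [[[0, 0, -0.17, 0, 0, 0, 0], [0, 0, -0.17, 0, 0, 0, 0], [0, 0, -0.17, 0, 0, 0, 0]]]}}

```text
time_s: 2.27
eef_pos: [494.2, -77.0, 265.5]
tcp_rot: [-3.142, 0.0, -0.184]
contact_force: [-0.3, -0.4, -0.2]
opening: 94.1
grip_force: 0.0
```

```bash
python3 - <<'E'
from h import *
print(shift([494.1,-78.1],178))
E
```

```text
[0.    0.004 0.35 ]
```

Descend, then close on the peg.

Call:
{"name": "play_rows", "arguments": {"moves": [[[0, 0, 0.004, 0.15, 0, 0, 0], [0, 0, 0.004, 0.25, 0, 0, 0], [0, 0, 0.004, 0.345, 0, 0, 0], [0, 0, 0.004, 0.345, 0, 0, 0]]]}}

```text
time_s: 2.6
eef_pos: [491.6, -79.8, 175.5]
tcp_rot: [3.141, 0.006, -0.187]
contact_force: [-0.0, -1.4, 0.3]
opening: 93.7
grip_force: 0.0
```

Call:
{"name": "play_rows", "arguments": {"moves": [[[0.5, 0, 0, 0, 0, 0, 0], [0.8, 0, 0, 0, 0, 0, 0], [0.8, 0, 0, 0, 0, 0, 0], [1, 0, 0, 0, 0, 0, 0], [1, 0, 0, 0, 0, 0, 0], [1, 0, 0, 0, 0, 0, 0], [1, 0, 0, 0, 0, 0, 0], [1, 0, 0, 0, 0, 0, 0], [1, 0, 0, 0, 0, 0, 0], [1, 0, 0, 0, 0, 0, 0], [1, 0, 0, 0, 0, 0, 0], [1, 0, 0, 0, 0, 0, 0]]]}}

```text
time_s: 3.6
eef_pos: [494.2, -78.0, 179.2]
tcp_rot: [-3.142, 0.0, -0.184]
contact_force: [-0.6, 0.7, -0.1]
opening: 17.4
grip_force: 0.0
```

```bash
cat >> h.py <<'E'
def arc(side,a,b,n):
    "scaled tool shifts from peg pose a to b, n rows (cup axes: tool x = X, tool y = -Y)"
    p=peg(side,a)
    return [[round(float((peg(side,t)-p)@X/250),3),round(float(-(peg(side,t)-p)@Y/250),3)] for t in np.linspace(a,b,n+1)[1:]]
E
python3 - <<'E'
from h import *
print(shift([494.1,-78.1],178)); print(arc("right",.06,.3,6),arc("right",.3,.38,3))
E
```

```text
[-0.     0.     0.005]
[[-0.015, 0.01], [-0.03, 0.02], [-0.045, 0.031], [-0.058, 0.043], [-0.072, 0.055], [-0.085, 0.068]] [[-0.008, 0.009], [-0.017, 0.018], [-0.024, 0.027]]
```

Call:
{"name": "play_rows", "arguments": {"moves": [[[1, 0, 0, 0, 0, 0, 0], [1, 0, 0, 0, 0, 0, 0], [1, 0, 0, 0, 0, 0, 0], [1, 0, 0, 0, 0, 0, 0]]]}}

```text
time_s: 3.93
eef_pos: [494.0, -76.9, 179.1]
tcp_rot: [-3.14, 0.001, -0.183]
contact_force: [-2.0, 7.2, 2.6]
opening: 11.4
grip_force: 30.0
```

Call:
{"name": "play_rows", "arguments": {"moves": [[[1, -0.008, 0.005, 0, 0, 0, 0], [1, -0.015, 0.01, 0, 0, 0, 0], [1, -0.03, 0.02, 0, 0, 0, 0], [1, -0.045, 0.031, 0, 0, 0, 0], [1, -0.058, 0.043, 0, 0, 0, 0], [1, -0.072, 0.055, 0, 0, 0, 0], [1, -0.085, 0.068, 0, 0, 0, 0], [1, -0.085, 0.068, 0, 0, 0, 0], [1, -0.085, 0.068, 0, 0, 0, 0]]]}}

```text
time_s: 4.68
eef_pos: [469.4, -89.3, 179.1]
tcp_rot: [-3.14, 0.002, -0.183]
contact_force: [-6.9, 10.6, 6.0]
opening: 11.4
grip_force: 30.0
```

```bash
cat >> h.py <<'E'
def report(side):
    st=ctrl.get_state(); e=np.array(st["eef_pos"])[:2]; v=e-H[side]; s=1 if side=="right" else -1
    a=np.array([v@X,s*(v@Y)]); th=np.arctan2(a[1],a[0])-np.arctan2(100,-54); r=v/np.hypot(*v); t=s*np.array([-r[1],r[0]])
    f=np.array(st["contact_force"])
    print("th %.3f rad %.1f Ft %.2f Fr %.2f Fz %.2f grip %.1f"%(th,np.hypot(*v),f[:2]@t,f[:2]@r,f[2],st["grip_force"]))
E
python3 - <<'E'
from h import *
report("right")
E
```

```text
th 0.296 rad 115.3 Ft -0.39 Fr 12.63 Fz 6.00 grip 30.0
```

Call:
{"name": "play_rows", "arguments": {"moves": [[[1, -0.004, -0.004, 0, 0, 0, 0], [1, -0.006, -0.007, 0, 0, 0, 0], [1, -0.006, -0.007, 0, 0, 0, 0]]]}}

```text
time_s: 4.93
eef_pos: [469.2, -89.2, 179.2]
tcp_rot: [3.141, -0.0, -0.184]
contact_force: [1.3, -1.7, -4.0]
opening: 11.3
grip_force: 30.0
```

```bash
python3 - <<'E'
from h import *
report("right")
E
```

```text
th 0.296 rad 115.5 Ft -0.13 Fr -2.11 Fz -3.97 grip 30.0
```

```bash
sed -i 's/535.2,-184.0/534.2,-182.5/' h.py; python3 - <<'E'
from h import *
report("right")
for a in np.arange(.30,1.1,.06): print("%.2f"%a, arc("right",a,a+.06,2))
E
```

```text
th 0.297 rad 113.7 Ft -0.13 Fr -2.11 Fz -3.97 grip 30.0
0.30 [[-0.009, 0.01], [-0.019, 0.02]]
0.36 [[-0.009, 0.01], [-0.017, 0.021]]
0.42 [[-0.008, 0.011], [-0.016, 0.022]]
0.48 [[-0.007, 0.011], [-0.015, 0.023]]
0.54 [[-0.007, 0.012], [-0.013, 0.024]]
0.60 [[-0.006, 0.012], [-0.012, 0.025]]
0.66 [[-0.005, 0.013], [-0.01, 0.025]]
0.72 [[-0.005, 0.013], [-0.009, 0.026]]
0.78 [[-0.004, 0.013], [-0.007, 0.026]]
0.84 [[-0.003, 0.013], [-0.006, 0.027]]
0.90 [[-0.002, 0.013], [-0.004, 0.027]]
0.96 [[-0.001, 0.014], [-0.002, 0.027]]
1.02 [[-0.001, 0.014], [-0.001, 0.027]]
1.08 [[0.0, 0.014], [0.001, 0.027]]
```

Call:
{"name": "play_rows", "arguments": {"moves": [[[1, -0.005, 0.006, 0, 0, 0, 0], [1, -0.01, 0.012, 0, 0, 0, 0], [1, -0.018, 0.02, 0, 0, 0, 0], [1, -0.018, 0.02, 0, 0, 0, 0], [1, -0.018, 0.02, 0, 0, 0, 0]]]}}

```text
time_s: 5.35
eef_pos: [463.4, -93.3, 179.2]
tcp_rot: [3.141, 0.0, -0.185]
contact_force: [1.2, -1.5, -2.0]
opening: 11.8
grip_force: 30.0
```

```bash
python3 - <<'E'
from h import *
report("right")
E
```

```text
th 0.359 rad 113.9 Ft 0.01 Fr -1.96 Fz -2.02 grip 30.0
```

Call:
{"name": "play_rows", "arguments": {"moves": [[[1, -0.005, 0.005, 0, 0, 0, 0], [1, -0.009, 0.01, 0, 0, 0, 0], [1, -0.013, 0.015, 0, 0, 0, 0], [1, -0.017, 0.021, 0, 0, 0, 0]]]}}

```text
time_s: 5.68
eef_pos: [458.4, -97.2, 179.2]
tcp_rot: [-3.141, 0.0, -0.184]
contact_force: [1.5, 1.6, -1.9]
opening: 11.5
grip_force: 30.0
```

```bash
python3 - <<'E'
from h import *
report("right")
E
```

```text
th 0.415 rad 114.1 Ft -2.17 Fr 0.24 Fz -1.85 grip 30.0
```

Call:
{"name": "play_rows", "arguments": {"moves": [[[1, -0.004, 0.005, 0, 0, 0, 0], [1, -0.008, 0.011, 0, 0, 0, 0], [1, -0.008, 0.011, 0, 0, 0, 0]]]}}

```text
time_s: 5.93
eef_pos: [455.6, -99.6, 179.2]
tcp_rot: [-3.141, 0.001, -0.184]
contact_force: [-2.5, 2.5, -0.2]
opening: 11.6
grip_force: 30.0
```

```bash
python3 - <<'E'
from h import *
report("right")
E
```

```text
th 0.448 rad 114.2 Ft 0.05 Fr 3.55 Fz -0.24 grip 30.0
```

Call:
{"name": "play_rows", "arguments": {"moves": [[[1, -0.004, 0.005, 0, 0, 0, 0], [1, -0.008, 0.01, 0, 0, 0, 0], [1, -0.012, 0.016, 0, 0, 0, 0], [1, -0.016, 0.021, 0, 0, 0, 0], [1, -0.016, 0.021, 0, 0, 0, 0], [1, -0.016, 0.021, 0, 0, 0, 0]]]}}

```text
time_s: 6.43
eef_pos: [450.7, -104.2, 179.2]
tcp_rot: [3.142, 0.001, -0.184]
contact_force: [-4.7, 3.8, 2.0]
opening: 11.5
grip_force: 30.0
```

```bash
python3 - <<'E'
from h import *
report("right")
E
```

```text
th 0.506 rad 114.5 Ft 0.49 Fr 6.04 Fz 2.05 grip 30.0
```

```bash
python3 - <<'E'
from h import *
from scipy.optimize import least_squares as L
P=np.array([(494.0,-76.9),(469.2,-89.2),(463.4,-93.3),(458.4,-97.2),(455.6,-99.6),(450.7,-104.2)])
r=L(lambda h:np.hypot(*(P-h).T)-113.65,H["right"]);print(r.x,r.fun)
H["right"]=r.x; report("right")
e=np.array(ctrl.get_state()["eef_pos"])[:2];v=e-r.x;th0=np.arctan2(v@Y,v@X)-np.arctan2(100,-54)
for k in range(1,12):
  a=th0+.06*(k-1); print("%.2f"%a,arc("right",a,a+.06,4))
E
```

```text
[ 531.47022363 -184.23364759] [ 0.03610101 -0.03233005 -0.06090013 -0.00971932  0.01241744  0.05670064]
th 0.478 rad 113.7 Ft 0.66 Fr 6.03 Fz 2.05 grip 30.0
0.48 [[-0.004, 0.006], [-0.008, 0.011], [-0.011, 0.017], [-0.015, 0.023]]
0.54 [[-0.003, 0.006], [-0.007, 0.012], [-0.01, 0.018], [-0.013, 0.024]]
0.60 [[-0.003, 0.006], [-0.006, 0.012], [-0.009, 0.018], [-0.012, 0.025]]
0.66 [[-0.003, 0.006], [-0.005, 0.013], [-0.008, 0.019], [-0.01, 0.025]]
0.72 [[-0.002, 0.006], [-0.005, 0.013], [-0.007, 0.019], [-0.009, 0.026]]
0.78 [[-0.002, 0.007], [-0.004, 0.013], [-0.006, 0.02], [-0.007, 0.026]]
0.84 [[-0.002, 0.007], [-0.003, 0.013], [-0.004, 0.02], [-0.006, 0.027]]
0.90 [[-0.001, 0.007], [-0.002, 0.013], [-0.003, 0.02], [-0.004, 0.027]]
0.96 [[-0.001, 0.007], [-0.001, 0.014], [-0.002, 0.02], [-0.002, 0.027]]
1.02 [[-0.0, 0.007], [-0.001, 0.014], [-0.001, 0.02], [-0.001, 0.027]]
1.08 [[0.0, 0.007], [0.0, 0.014], [0.001, 0.02], [0.001, 0.027]]
```

Call:
{"name": "play_rows", "arguments": {"moves": [[[1, -0.005, 0.004, 0, 0, 0, 0], [1, -0.009, 0.009, 0, 0, 0, 0], [1, -0.014, 0.015, 0, 0, 0, 0], [1, -0.018, 0.021, 0, 0, 0, 0], [1, -0.018, 0.021, 0, 0, 0, 0], [1, -0.018, 0.021, 0, 0, 0, 0]]]}}

```text
time_s: 6.93
eef_pos: [445.8, -109.0, 179.2]
tcp_rot: [3.141, -0.0, -0.185]
contact_force: [3.3, -3.1, -6.2]
opening: 11.5
grip_force: 30.0
```

```bash
sed -i 's/534.2,-182.5/531.5,-184.2/' h.py; python3 - <<'E'
from h import *
report("right")
E
```

```text
th 0.540 rad 114.0 Ft 0.13 Fr -4.53 Fz -6.18 grip 30.0
```

Call:
{"name": "play_rows", "arguments": {"moves": [[[1, -0.003, 0.007, 0, 0, 0, 0], [1, -0.006, 0.013, 0, 0, 0, 0], [1, -0.009, 0.019, 0, 0, 0, 0], [1, -0.012, 0.025, 0, 0, 0, 0], [1, -0.012, 0.025, 0, 0, 0, 0], [1, -0.012, 0.025, 0, 0, 0, 0]]]}}

```text
time_s: 7.43
eef_pos: [441.5, -114.2, 179.2]
tcp_rot: [3.141, 0.001, -0.184]
contact_force: [0.2, 0.1, -2.4]
opening: 11.2
grip_force: 30.0
```

```bash
python3 - <<'E'
from h import *
report("right")
E
```

```text
th 0.598 rad 114.0 Ft -0.18 Fr -0.10 Fz -2.44 grip 30.0
```

Call:
{"name": "play_rows", "arguments": {"moves": [[[1, -0.003, 0.006, 0, 0, 0, 0], [1, -0.006, 0.012, 0, 0, 0, 0], [1, -0.009, 0.018, 0, 0, 0, 0], [1, -0.012, 0.025, 0, 0, 0, 0], [1, -0.012, 0.025, 0, 0, 0, 0], [1, -0.012, 0.025, 0, 0, 0, 0]]]}}

```text
time_s: 7.93
eef_pos: [437.3, -119.8, 179.2]
tcp_rot: [3.141, 0.001, -0.184]
contact_force: [-2.4, 2.0, -1.2]
opening: 11.7
grip_force: 30.0
```

```bash
python3 - <<'E'
from h import *
report("right")
E
```

```text
th 0.659 rad 114.1 Ft -0.26 Fr 3.08 Fz -1.17 grip 30.0
```

Call:
{"name": "play_rows", "arguments": {"moves": [[[1, -0.004, 0.006, 0, 0, 0, 0], [1, -0.006, 0.012, 0, 0, 0, 0], [1, -0.009, 0.018, 0, 0, 0, 0], [1, -0.011, 0.024, 0, 0, 0, 0], [1, -0.011, 0.024, 0, 0, 0, 0], [1, -0.011, 0.024, 0, 0, 0, 0]]]}}

```text
time_s: 8.43
eef_pos: [433.6, -125.2, 179.2]
tcp_rot: [3.141, 0.0, -0.184]
contact_force: [-2.6, 1.7, -1.5]
opening: 11.6
grip_force: 30.0
```

```bash
python3 - <<'E'
from h import *
report("right")
E
```

```text
th 0.717 rad 114.3 Ft -0.07 Fr 3.12 Fz -1.49 grip 30.0
```

Call:
{"name": "play_rows", "arguments": {"moves": [[[1, -0.003, 0.006, 0, 0, 0, 0], [1, -0.006, 0.012, 0, 0, 0, 0], [1, -0.008, 0.018, 0, 0, 0, 0], [1, -0.01, 0.025, 0, 0, 0, 0], [1, -0.01, 0.025, 0, 0, 0, 0], [1, -0.01, 0.025, 0, 0, 0, 0]]]}}

```text
time_s: 8.93
eef_pos: [430.0, -131.0, 179.1]
tcp_rot: [3.141, 0.0, -0.184]
contact_force: [-2.5, 0.4, -2.6]
opening: 11.4
grip_force: 30.0
```

```bash
python3 - <<'E'
from h import *
report("right")
E
```

```text
th 0.777 rad 114.6 Ft 0.81 Fr 2.44 Fz -2.62 grip 30.0
```

Call:
{"name": "play_rows", "arguments": {"moves": [[[1, -0.002, 0.007, 0, 0, 0, 0], [1, -0.004, 0.013, 0, 0, 0, 0], [1, -0.006, 0.019, 0, 0, 0, 0], [1, -0.008, 0.026, 0, 0, 0, 0], [1, -0.008, 0.026, 0, 0, 0, 0], [1, -0.008, 0.026, 0, 0, 0, 0]]]}}

```text
time_s: 9.43
eef_pos: [427.2, -136.6, 179.2]
tcp_rot: [-3.141, -0.0, -0.184]
contact_force: [-1.0, 5.0, -3.1]
opening: 11.3
grip_force: 30.0
```

```bash
python3 - <<'E'
from h import *
report("right")
E
```

```text
th 0.832 rad 114.7 Ft -4.17 Fr 2.96 Fz -3.09 grip 30.0
```

Call:
{"name": "play_rows", "arguments": {"moves": [[[1, 0, 0.004, 0, 0, 0, 0], [1, 0, 0.004, 0, 0, 0, 0], [1, 0, 0.004, 0, 0, 0, 0], [1, 0, 0.004, 0, 0, 0, 0]]]}}

```text
time_s: 9.77
eef_pos: [426.8, -137.3, 179.1]
tcp_rot: [-3.141, 0.0, -0.184]
contact_force: [-2.1, 7.3, -2.9]
opening: 11.2
grip_force: 30.0
```

```bash
python3 - <<'E'
from h import *
report("right")
E
```

```text
th 0.838 rad 114.7 Ft -5.84 Fr 4.89 Fz -2.85 grip 30.0
```

Tangential resistance climbs (4.2 to 5.8 N) where earlier holds relaxed to ~0, so the right door has met its bind. I'll hold briefly, then plan the closing arc.

Call:
{"name": "play_rows", "arguments": {"moves": [[[1, 0, 0, 0, 0, 0, 0], [1, 0, 0, 0, 0, 0, 0], [1, 0, 0, 0, 0, 0, 0], [1, 0, 0, 0, 0, 0, 0]]]}}

```text
time_s: 10.1
eef_pos: [426.9, -137.3, 179.2]
tcp_rot: [-3.141, 0.0, -0.184]
contact_force: [-1.4, 6.9, -2.1]
opening: 11.3
grip_force: 30.0
```

```bash
python3 - <<'E'
from h import *
from scipy.optimize import least_squares as L
report("right")
P=np.array([(494.0,-76.9),(469.2,-89.2),(463.4,-93.3),(458.4,-97.2),(455.6,-99.6),(450.7,-104.2),(445.8,-109),(441.5,-114.2),(437.3,-119.8),(433.6,-125.2),(430,-131),(427.2,-136.6)])
r=L(lambda h:np.hypot(*(P-h).T)-113.65,H["right"]);print(r.x,r.fun.round(2))
r2=L(lambda h:np.hypot(*(P-h[:2]).T)-h[2],[*H["right"],113.65]);print(r2.x,r2.fun.round(2))
H["right"]=r2.x[:2]
R=r2.x[2]
for th in np.linspace(.8,-.02,18):
    pass
e=np.array(ctrl.get_state()["eef_pos"])[:2]; v=e-r2.x[:2]; a0=np.arctan2(v@Y,v@X)
pol=lambda a:r2.x[:2]+R*(np.cos(a)*X+np.sin(a)*Y)
d0=np.arctan2(100,-54); v=P[0]-r2.x[:2];print("start th",np.arctan2(v@Y,v@X)-d0,"now",a0-d0)
for k,a in enumerate(np.arange(a0,d0-.1,-.06)):
    q=pol(a)-e; print(k,round(a-d0,3),round(q@X/250,3),round(-(q@Y)/250,3))
E
```

```text
th 0.838 rad 114.6 Ft -5.75 Fr 4.12 Fz -2.06 grip 30.0
[ 530.25777076 -185.04697111] [ 0.41 -0.01 -0.13 -0.16 -0.18 -0.22 -0.   -0.08 -0.08  0.04  0.25  0.23]
[ 534.72930265 -189.80052679  120.02183447] [ 0.    0.04 -0.02 -0.02 -0.03 -0.07  0.13  0.01 -0.05 -0.02  0.09 -0.05]
start th 0.03488953993368327 now 0.806641447718007
0 0.807 -0.0 -0.0
1 0.747 0.008 -0.028
2 0.687 0.018 -0.055
3 0.627 0.03 -0.081
4 0.567 0.043 -0.106
5 0.507 0.058 -0.131
6 0.447 0.074 -0.155
7 0.387 0.092 -0.178
8 0.327 0.111 -0.199
9 0.267 0.131 -0.22
10 0.207 0.153 -0.239
11 0.147 0.175 -0.257
12 0.087 0.199 -0.274
13 0.027 0.223 -0.289
14 -0.033 0.249 -0.302
15 -0.093 0.275 -0.314
```

Call:
{"name": "play_rows", "arguments": {"moves": [[[1, 0.003, -0.012, 0, 0, 0, 0], [1, 0.008, -0.028, 0, 0, 0, 0], [1, 0.018, -0.055, 0, 0, 0, 0], [1, 0.03, -0.081, 0, 0, 0, 0], [1, 0.043, -0.106, 0, 0, 0, 0], [1, 0.058, -0.131, 0, 0, 0, 0], [1, 0.074, -0.155, 0, 0, 0, 0], [1, 0.092, -0.178, 0, 0, 0, 0], [1, 0.111, -0.199, 0, 0, 0, 0], [1, 0.131, -0.22, 0, 0, 0, 0], [1, 0.153, -0.239, 0, 0, 0, 0], [1, 0.175, -0.257, 0, 0, 0, 0], [1, 0.187, -0.265, 0, 0, 0, 0], [1, 0.199, -0.274, 0, 0, 0, 0], [1, 0.199, -0.274, 0, 0, 0, 0], [1, 0.199, -0.274, 0, 0, 0, 0]]]}}

```text
time_s: 11.43
eef_pos: [488.5, -79.0, 179.2]
tcp_rot: [-3.141, 0.0, -0.184]
contact_force: [-3.3, 6.1, -0.7]
opening: 11.6
grip_force: 30.0
```

```bash
python3 - <<'E'
from h import *
report("right")
E
```

```text
th 0.077 rad 113.7 Ft 0.77 Fr 6.91 Fz -0.69 grip 30.0
```

Call:
{"name": "play_rows", "arguments": {"moves": [[[1, 0.01, -0.008, 0, 0, 0, 0], [1, 0.02, -0.014, 0, 0, 0, 0], [1, 0.028, -0.018, 0, 0, 0, 0], [1, 0.028, -0.018, 0, 0, 0, 0]]]}}

```text
time_s: 11.77
eef_pos: [496.3, -76.0, 179.2]
tcp_rot: [-3.141, 0.0, -0.184]
contact_force: [-1.6, 5.5, -1.8]
opening: 11.3
grip_force: 30.0
```

```bash
python3 - <<'E'
from h import *
report("right")
E
```

```text
th 0.003 rad 113.8 Ft -0.17 Fr 5.76 Fz -1.85 grip 30.0
```

Call:
{"name": "play_rows", "arguments": {"moves": [[[1, 0.006, -0.004, 0, 0, 0, 0], [1, 0.012, -0.008, 0, 0, 0, 0], [1, 0.012, -0.008, 0, 0, 0, 0]]]}}

```text
time_s: 12.02
eef_pos: [499.6, -74.9, 179.2]
tcp_rot: [-3.141, 0.0, -0.184]
contact_force: [-1.7, 3.9, -3.1]
opening: 11.4
grip_force: 30.0
```

```bash
python3 - <<'E'
from h import *
report("right")
E
```

```text
th -0.027 rad 113.9 Ft 0.50 Fr 4.23 Fz -3.11 grip 30.0
```

Call:
{"name": "play_rows", "arguments": {"moves": [[[1, 0.005, -0.004, 0, 0, 0, 0], [1, 0.01, -0.006, 0, 0, 0, 0], [1, 0.01, -0.006, 0, 0, 0, 0]]]}}

```text
time_s: 12.27
eef_pos: [501.5, -74.3, 179.1]
tcp_rot: [3.141, 0.002, -0.184]
contact_force: [-9.0, 0.7, 2.5]
opening: 11.3
grip_force: 30.0
```

```bash
python3 - <<'E'
from h import *
report("right")
E
```

```text
th -0.045 rad 113.9 Ft 8.51 Fr 3.06 Fz 2.48 grip 30.0
```

Call:
{"name": "play_rows", "arguments": {"moves": [[[1, -0.002, 0.001, 0, 0, 0, 0], [0.7, -0.002, 0.001, 0, 0, 0, 0], [0.5, -0.002, 0.001, 0, 0, 0, 0], [0.3, -0.002, 0.001, 0, 0, 0, 0], [0.3, -0.002, 0.001, 0, 0, 0, 0], [0.3, -0.002, 0.001, 0, 0, 0, 0], [0.3, -0.002, 0.001, 0, 0, 0, 0], [0.3, -0.002, 0.001, -0.1, 0, 0, 0], [0.2, -0.002, 0.001, -0.2, 0, 0, 0], [0, -0.002, 0.001, -0.28, 0, 0, 0], [0, -0.002, 0.001, -0.28, 0, 0, 0]]]}}

```text
time_s: 13.18
eef_pos: [503.2, -74.1, 252.9]
tcp_rot: [3.141, -0.005, -0.184]
contact_force: [0.8, -0.8, 0.2]
opening: 74.7
grip_force: 0.0
```

```bash
sed -i 's/531.5,-184.2/536.3,-182.5/;s/590.8,114.8/592.0,116.3/' h.py; python3 - <<'E'
from h import *
p,d=ctrl.capture("top");cv2.imwrite("pics/t1.png",p);W=world("top",d)
for (a,b,u0,u1) in ((215,250,255,280),):
    Q=W[a:b,u0:u1].reshape(-1,3); Q=Q[(Q[:,2]>205)&(Q[:,2]<230)]; print("peg",len(Q),Q.mean(0) if len(Q) else 0)
print(peg("left",.18),shift([504.9,40.4],179))
E
```

```text
peg 44 [504.65787552  40.2040932  214.64947825]
[505.95141398  42.05957405] [-0.075 -0.452  0.288]
```

View pics/t1.png

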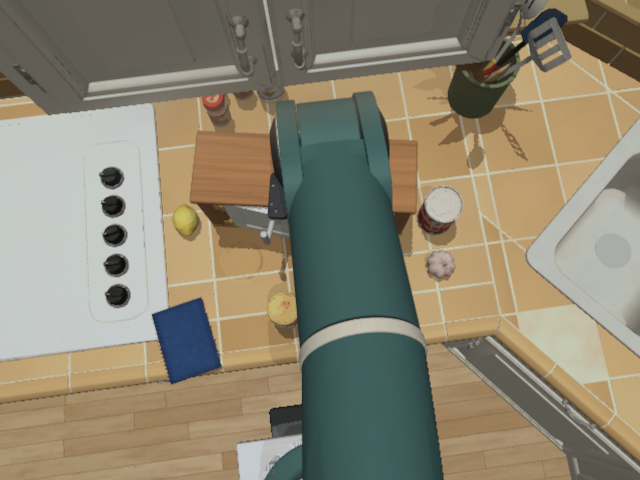

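The arm hides the right door; the left peg is unmoved at (267,235), and the lemon, tin and garlic are undisturbed.

Call:
{"name": "play_rows", "arguments": {"moves": [[[0, -0.075, -0.15, -0.04, 0, 0, 0], [0, -0.077, -0.3, -0.04, 0, 0, 0], [0, -0.077, -0.455, -0.04, 0, 0, 0], [0, -0.077, -0.455, -0.04, 0, 0, 0], [0, -0.077, -0.455, 0.1, 0, 0, 0], [0, -0.077, -0.455, 0.2, 0, 0, 0], [0, -0.077, -0.455, 0.288, 0, 0, 0], [0, -0.077, -0.455, 0.288, 0, 0, 0], [0.5, -0.077, -0.455, 0.288, 0, 0, 0], [0.8, -0.077, -0.455, 0.288, 0, 0, 0], [0.8, -0.077, -0.455, 0.288, 0, 0, 0]]]}}

```text
time_s: 14.15
eef_pos: [504.2, 41.4, 178.5]
tcp_rot: [-3.141, -0.002, -0.184]
contact_force: [-0.8, 0.8, 0.1]
opening: 77.2
grip_force: 0.0
```

Call:
{"name": "play_rows", "arguments": {"moves": [[[1, 0, 0, 0, 0, 0, 0], [1, 0, 0, 0, 0, 0, 0], [1, 0, 0, 0, 0, 0, 0], [1, 0, 0, 0, 0, 0, 0], [1, 0, 0, 0, 0, 0, 0], [1, 0, 0, 0, 0, 0, 0], [1, 0, 0, 0, 0, 0, 0], [1, 0, 0, 0, 0, 0, 0], [1, 0, 0, 0, 0, 0, 0], [1, 0, 0, 0, 0, 0, 0], [1, 0, 0, 0, 0, 0, 0], [1, 0, 0, 0, 0, 0, 0]]]}}

```text
time_s: 15.15
eef_pos: [503.8, 41.6, 177.3]
tcp_rot: [-3.141, -0.0, -0.184]
contact_force: [2.7, 2.2, -1.9]
opening: 11.5
grip_force: 30.0
```

```bash
python3 - <<'E'
from h import *
report("left")
e=np.array(ctrl.get_state()["eef_pos"])[:2]
h=H["left"]; v=e-h; a0=np.arctan2(v@Y,v@X); R=np.hypot(*v)
pol=lambda a:h+R*(np.cos(a)*X+np.sin(a)*Y)
for k in range(1,28):
    q=pol(a0-.06*k)-e; print(k,.06*k,round(q@X/250,3),round(-(q@Y)/250,3))
E
```

```text
th 0.190 rad 115.6 Ft -0.08 Fr -3.45 Fz -1.89 grip 30.0
1 0.06 -0.021 -0.018
2 0.12 -0.041 -0.038
3 0.18 -0.059 -0.058
4 0.24 -0.077 -0.08
5 0.3 -0.093 -0.102
6 0.36 -0.107 -0.126
7 0.42 -0.121 -0.15
8 0.48 -0.132 -0.175
9 0.54 -0.143 -0.201
10 0.6 -0.151 -0.228
11 0.6599999999999999 -0.158 -0.254
12 0.72 -0.164 -0.282
13 0.78 -0.167 -0.309
14 0.84 -0.169 -0.337
15 0.8999999999999999 -0.17 -0.365
16 0.96 -0.169 -0.392
17 1.02 -0.166 -0.42
18 1.08 -0.161 -0.447
19 1.14 -0.155 -0.474
20 1.2 -0.147 -0.501
21 1.26 -0.138 -0.527
22 1.3199999999999998 -0.127 -0.552
23 1.38 -0.115 -0.577
24 1.44 -0.101 -0.601
25 1.5 -0.086 -0.624
26 1.56 -0.069 -0.647
27 1.6199999999999999 -0.051 -0.668
```

Call:
{"name": "play_rows", "arguments": {"moves": [[[1, -0.01, -0.009, 0, 0, 0, 0], [1, -0.021, -0.018, 0, 0, 0, 0], [1, -0.041, -0.038, 0, 0, 0, 0], [1, -0.059, -0.058, 0, 0, 0, 0], [1, -0.077, -0.08, 0, 0, 0, 0], [1, -0.093, -0.102, 0, 0, 0, 0], [1, -0.093, -0.102, 0, 0, 0, 0]]]}}

```text
time_s: 15.73
eef_pos: [483.5, 71.2, 177.2]
tcp_rot: [3.14, 0.002, -0.183]
contact_force: [-10.1, -4.1, 9.8]
opening: 11.4
grip_force: 30.0
```

```bash
python3 - <<'E'
from h import *
report("left")
E
```

```text
th 0.498 rad 117.5 Ft 0.13 Fr 10.89 Fz 9.82 grip 30.0
```

```bash
cat >> h.py <<'E'
def plan(n,st=.06,h=np.array([590.4,123.6]),out=0):
    e=np.array(ctrl.get_state()["eef_pos"])[:2]; v=e-h; a0=np.arctan2(v@Y,v@X); R=np.hypot(*v)
    for k in range(1,n+1):
        a=a0-st*k; q=h+(R+out*min(1,k/2))*(np.cos(a)*X+np.sin(a)*Y)-e; print(k,round(q@X/250,3),round(-(q@Y)/250,3))
E
python3 - <<'E'
from h import *
plan(6,out=1.2)
E
```

```text
1 -0.018 -0.022
2 -0.035 -0.045
3 -0.049 -0.071
4 -0.061 -0.097
5 -0.071 -0.124
6 -0.08 -0.152
```

Call:
{"name": "play_rows", "arguments": {"moves": [[[1, -0.009, -0.011, 0, 0, 0, 0], [1, -0.018, -0.022, 0, 0, 0, 0], [1, -0.035, -0.045, 0, 0, 0, 0], [1, -0.042, -0.058, 0, 0, 0, 0], [1, -0.042, -0.058, 0, 0, 0, 0]]]}}

```text
time_s: 16.15
eef_pos: [476.8, 87.7, 177.2]
tcp_rot: [3.141, 0.001, -0.183]
contact_force: [-5.7, -1.5, 6.1]
opening: 11.6
grip_force: 30.0
```

```bash
python3 - <<'E'
from h import *
report("left"); plan(8)
E
```

```text
th 0.648 rad 118.7 Ft -0.04 Fr 5.88 Fz 6.10 grip 30.0
1 -0.013 -0.026
2 -0.024 -0.052
3 -0.033 -0.079
4 -0.041 -0.106
5 -0.048 -0.134
6 -0.052 -0.163
7 -0.055 -0.191
8 -0.056 -0.22
```

Call:
{"name": "play_rows", "arguments": {"moves": [[[1, -0.008, -0.013, 0, 0, 0, 0], [1, -0.015, -0.025, 0, 0, 0, 0], [1, -0.026, -0.051, 0, 0, 0, 0], [1, -0.035, -0.078, 0, 0, 0, 0], [1, -0.035, -0.078, 0, 0, 0, 0]]]}}

```text
time_s: 16.57
eef_pos: [472.0, 109.3, 177.2]
tcp_rot: [-3.141, 0.001, -0.182]
contact_force: [-5.0, 0.5, 5.4]
opening: 11.0
grip_force: 30.0
```

```bash
python3 - <<'E'
from h import *
report("left"); plan(8)
E
```

```text
th 0.834 rad 120.2 Ft 0.81 Fr 5.00 Fz 5.37 grip 30.0
1 -0.008 -0.028
2 -0.014 -0.055
3 -0.018 -0.084
4 -0.021 -0.112
5 -0.022 -0.141
6 -0.021 -0.169
7 -0.019 -0.198
8 -0.014 -0.226
```

Call:
{"name": "play_rows", "arguments": {"moves": [[[1, -0.006, -0.014, 0, 0, 0, 0], [1, -0.01, -0.028, 0, 0, 0, 0], [1, -0.017, -0.055, 0, 0, 0, 0], [1, -0.021, -0.084, 0, 0, 0, 0], [1, -0.021, -0.084, 0, 0, 0, 0]]]}}

```text
time_s: 16.98
eef_pos: [471.3, 131.0, 177.2]
tcp_rot: [-3.141, -0.0, -0.182]
contact_force: [-0.8, 1.1, 1.6]
opening: 11.1
grip_force: 30.0
```

```bash
python3 - <<'E'
from h import *
report("left"); plan(8)
E
```

```text
th 1.013 rad 121.6 Ft 1.00 Fr 0.97 Fz 1.58 grip 30.0
1 -0.003 -0.029
2 -0.004 -0.057
3 -0.003 -0.086
4 -0.0 -0.114
5 0.004 -0.143
6 0.01 -0.171
7 0.018 -0.198
8 0.027 -0.225
```

Call:
{"name": "play_rows", "arguments": {"moves": [[[1, -0.003, -0.015, 0, 0, 0, 0], [1, -0.004, -0.029, 0, 0, 0, 0], [1, -0.005, -0.057, 0, 0, 0, 0], [1, -0.004, -0.086, 0, 0, 0, 0], [1, -0.004, -0.086, 0, 0, 0, 0]]]}}

```text
time_s: 17.4
eef_pos: [474.4, 152.2, 177.2]
tcp_rot: [-3.141, -0.0, -0.183]
contact_force: [2.3, 1.6, -0.2]
opening: 10.3
grip_force: 28.8
```

```bash
python3 - <<'E'
from h import *
report("left"); plan(8)
E
```

```text
th -5.095 rad 122.9 Ft 2.18 Fr -1.79 Fz -0.23 grip 28.8
1 0.003 -0.029
2 0.007 -0.057
3 0.013 -0.085
4 0.02 -0.113
5 0.03 -0.14
6 0.04 -0.166
7 0.053 -0.192
8 0.067 -0.217
```

```bash
python3 - <<'E'
from h import *
for n in("top","side"):
    p,d=ctrl.capture(n);np.savez(n+"2.npz",p=p,d=d)
    c=ctrl.calibration(n);q=c["R"]@np.append(np.array([474.4,152.2]),196)+c["t"];u,v=q[0]/q[2]*c["fx"]+c["cx"],q[1]/q[2]*c["fy"]+c["cy"];print(n,u,v)
    u,v=int(u),int(v);x0,y0=max(0,u-100),max(0,v-75)
    cv2.imwrite(f"pics/{n}2.png",cv2.resize(p[y0:y0+150,x0:x0+200],None,fx=4,fy=4,interpolation=cv2.INTER_CUBIC));print(x0,y0)
E
```

```text
top 203.38744246084946 261.7023076468215
103 186
side 233.56766930397637 261.1228674488232
133 186
```

View pics/top2.png

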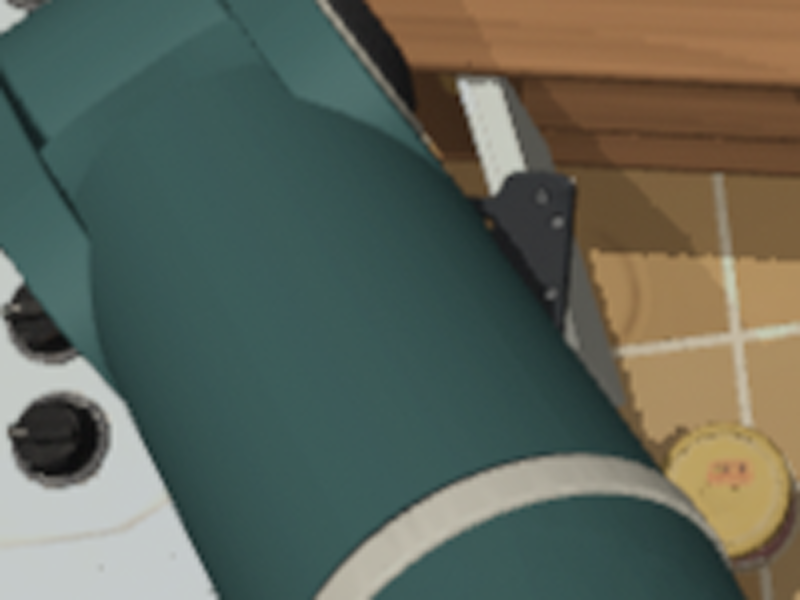

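View pics/side2.png

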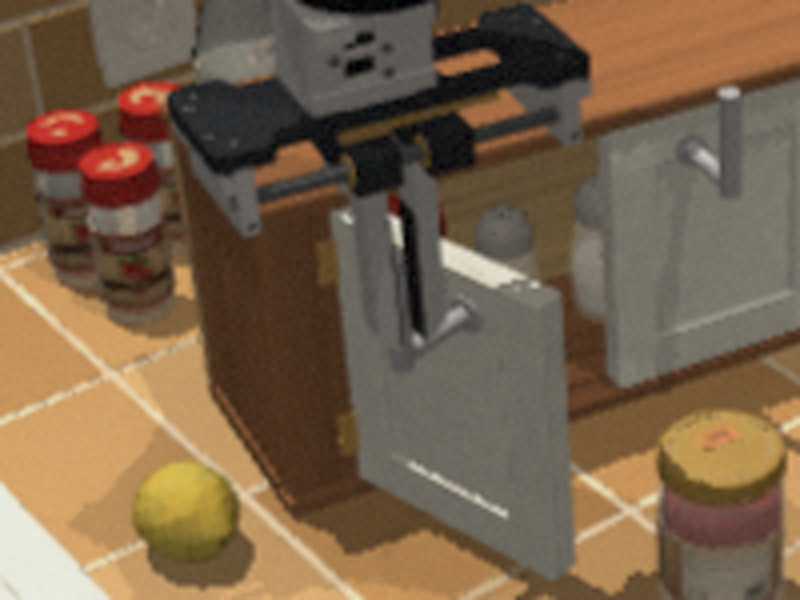

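The left door stands well open with no bind felt, and the jar and lemon are undisturbed; the right door looks shut. The peg seems to have crept towards the pad edge, so I regrip centred.

Call:
{"name": "play_rows", "arguments": {"moves": [[[0.78, 0, 0, 0, 0, 0, 0], [0.78, 0, 0, 0, 0, 0, 0], [0.78, 0, 0, 0, 0, 0, 0], [0.78, 0.015, 0, 0, 0, 0, 0], [0.78, 0.03, 0, 0, 0, 0, 0], [0.78, 0.03, 0, 0, 0, 0, 0], [1, 0.03, 0, 0, 0, 0, 0], [1, 0.03, 0, 0, 0, 0, 0], [1, 0.03, 0, 0, 0, 0, 0], [1, 0.03, 0, 0, 0, 0, 0], [1, 0.03, 0, 0, 0, 0, 0]]]}}

```text
time_s: 18.42
eef_pos: [481.6, 149.1, 177.1]
tcp_rot: [-3.142, 0.0, -0.184]
contact_force: [1.9, 0.1, -2.5]
opening: 11.4
grip_force: 30.0
```

```bash
python3 - <<'E'
from h import *
report("left"); plan(8,h=H["left"])
E
```

```text
th -5.103 rad 115.2 Ft 0.67 Fr -1.77 Fz -2.54 grip 30.0
1 0.004 -0.027
2 0.009 -0.055
3 0.016 -0.081
4 0.025 -0.108
5 0.035 -0.133
6 0.046 -0.158
7 0.06 -0.183
8 0.074 -0.206
```

Call:
{"name": "play_rows", "arguments": {"moves": [[[1, 0.002, -0.014, 0, 0, 0, 0], [1, 0.004, -0.027, 0, 0, 0, 0], [1, 0.009, -0.055, 0, 0, 0, 0], [1, 0.016, -0.081, 0, 0, 0, 0], [1, 0.016, -0.081, 0, 0, 0, 0]]]}}

```text
time_s: 18.83
eef_pos: [489.0, 169.8, 177.1]
tcp_rot: [-3.141, 0.001, -0.183]
contact_force: [-4.4, 2.3, 1.2]
opening: 10.8
grip_force: 30.0
```

```bash
python3 - <<'E'
from h import *
report("left"); plan(6,h=H["left"])
E
```

```text
th -4.912 rad 116.1 Ft 0.04 Fr 4.98 Fz 1.21 grip 30.0
1 0.009 -0.026
2 0.019 -0.052
3 0.031 -0.077
4 0.045 -0.102
5 0.06 -0.125
6 0.076 -0.148
```

Call:
{"name": "play_rows", "arguments": {"moves": [[[1, 0.003, -0.014, 0, 0, 0, 0], [1, 0.007, -0.026, 0, 0, 0, 0], [1, 0.017, -0.052, 0, 0, 0, 0], [1, 0.029, -0.077, 0, 0, 0, 0], [1, 0.04, -0.099, 0, 0, 0, 0], [1, 0.04, -0.099, 0, 0, 0, 0]]]}}

```text
time_s: 19.33
eef_pos: [503.3, 192.3, 177.1]
tcp_rot: [-3.141, 0.001, -0.183]
contact_force: [-4.2, 3.6, 0.4]
opening: 11.5
grip_force: 30.0
```

```bash
python3 - <<'E'
from h import *
report("left")
E
```

```text
th -4.683 rad 116.8 Ft 0.00 Fr 5.57 Fz 0.41 grip 30.0
```

Call:
{"name": "play_rows", "arguments": {"moves": [[[0.78, 0, 0, 0, 0, 0, 0], [0.78, 0, 0, 0, 0, 0, 0], [0.78, 0, 0, 0, 0, 0, 0], [0.78, 0, 0, 0, 0, 0, 0], [0.78, 0, 0, 0, 0, 0, 0], [0.78, 0, 0, -0.08, 0, 0, 0], [0.78, 0, 0, -0.16, 0, 0, 0], [0.78, 0, 0, -0.32, 0, 0, 0], [0.78, 0, 0, -0.48, 0, 0, 0], [0.78, 0, 0, -0.48, 0, 0, 0]]]}}

```text
time_s: 20.17
eef_pos: [505.7, 192.0, 304.3]
tcp_rot: [-3.137, -0.008, -0.184]
contact_force: [0.7, -0.0, 0.8]
opening: 20.6
grip_force: 0.0
```

Call:
{"name": "play_rows", "arguments": {"moves": [[[0.78, -0.2, 0.9, -0.1, 0, 0, 0], [0.78, -0.2, 0.9, -0.1, 0, 0, 0], [0.78, -0.2, 0.9, -0.1, 0, 0, 0], [0.78, -0.2, 0.9, -0.1, 0, 0, 0], [0.78, -0.2, 0.9, -0.1, 0, 0, 0], [0.78, -0.2, 0.9, -0.1, 0, 0, 0], [0.78, -0.2, 0.9, -0.1, 0, 0, 0], [0.78, -0.2, 0.9, -0.1, 0, 0, 0]]]}}

```text
time_s: 20.83
eef_pos: [413.1, -22.1, 322.6]
tcp_rot: [3.141, -0.001, -0.187]
contact_force: [-0.6, 0.6, -0.5]
opening: 20.6
grip_force: 0.0
```

Call:
{"name": "play_rows", "arguments": {"moves": [[[0.78, -0.3, 1, 0, 0, 0, 0], [0.78, -0.3, 1, 0, 0, 0, 0], [0.78, -0.3, 1, 0, 0, 0, 0], [0.78, -0.3, 1, 0, 0, 0, 0], [0.78, -0.3, 1, 0, 0, 0, 0], [0.78, -0.3, 1, 0, 0, 0, 0], [0.78, -0.3, 1, 0, 0, 0, 0], [0.78, -0.3, 1, 0, 0, 0, 0]]]}}

```text
time_s: 21.5
eef_pos: [293.1, -255.1, 322.0]
tcp_rot: [3.142, 0.0, -0.187]
contact_force: [-0.3, 0.3, -0.1]
opening: 20.5
grip_force: 0.0
```

```bash
python3 - <<'E'
from h import *
p,d=ctrl.capture("top");cv2.imwrite("pics/t3.png",p);W=world("top",d)
for (a,b,u0,u1) in ((150,260,170,305),(200,250,322,345)):
    Q=W[a:b,u0:u1].reshape(-1,3); Q=Q[(Q[:,2]>207)&(Q[:,2]<230)]; print("peg",len(Q),np.median(Q,0) if len(Q) else 0)
for t in (0,.03,.06):print("R",t,peg("right",t))
for t in (1.4,1.6):print("L",t,peg("left",t))
E
```

```text
peg 45 [505.60927583 188.86198927 217.02188397]
peg 43 [500.6924696  -75.40860587 216.99650373]
R 0 [501.48624874 -74.31496072]
R 0.03 [498.25684938 -75.40789622]
R 0.06 [495.0616863  -76.59720739]
L 1.4 [492.71063322 171.59576516]
L 1.6 [505.67538274 190.21928338]
```

View pics/t3.png

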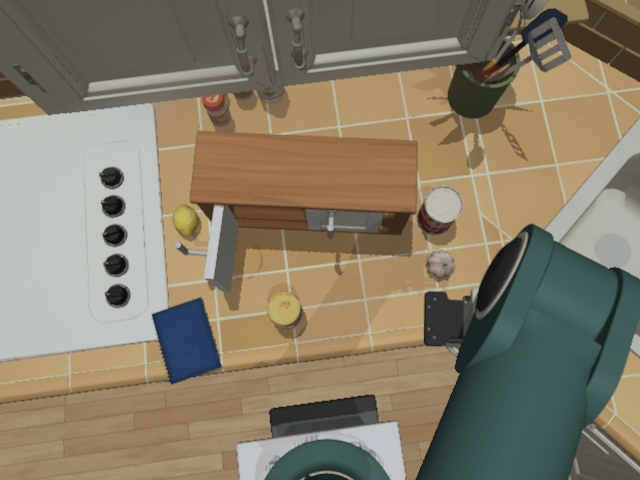

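The top view shows the left door wide open (peg at (181,248), about 1.6 rad) and the right door flush shut (peg at (331,222)). The jar, tin, lemon and garlic are where they started, and the arm is clear.

```bash
python3 -c "
from cell import ctrl
print(ctrl.job_done())"
```

```text
the job is handed in; nothing more can be done
None
```

The right door binds, at an opening of about 0.8 rad: I drew lightly against it (about 6 N on the peg) and left it shut. The left door swings freely and stands open at about 1.6 rad. Both pegs are released, the nearby items look unmoved, and the job was handed in without the judge reporting a result.

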